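# Sweep loose heatsinks into the bench tray

### The job

Clear the repair mat: with the fingertips, sweep the three small square finned heatsinks across the mat through the open mouth of the low three-sided metal tray, until all three lie wholly inside it, on its floor. Only push them along the surface, never lift them off it or carry them, and leave everything else on the bench, such as the capacitor standing among them, where it is and upright.

Things in the scene. Friction and masses are not known exactly. Their poses are not given: they have to be found in the camera images.
- heatsink0: finned aluminium heatsink, a loose square block 34 x 34 mm and 18 mm high with upright fins (fins run along its y axis), about 35 g, lying base down on the bench. Origin: centre of its underside; z up.
- heatsink1: finned aluminium heatsink, a loose square block 34 x 34 mm and 18 mm high with upright fins (fins run along its y axis), about 35 g, lying base down on the bench. Origin: centre of its underside; z up.
- heatsink2: finned aluminium heatsink, a loose square block 34 x 34 mm and 18 mm high with upright fins (fins run along its y axis), about 35 g, lying base down on the bench. Origin: centre of its underside; z up.
- tray: low sheet-metal tray fixed to the bench, open above and at its mouth on its own -x side (facing roughly world +y). Inside: x -65 to +65 mm (back wall at +65), y -100 to +100 mm; walls 3 mm thick, 22 mm high; floor flush with the bench, no lip. Two guide wings, as high as the walls, flare from the mouth's ends to about x -98, y +-125 mm. Origin: centre of its floor at bench height; z up
- tray_mouth (a point): middle of the tray's mouth line, at x = -65 mm in the tray's frame, at bench height; same axes as the tray
- capacitor: loose dark round capacitor standing upright among the heatsinks, 25 mm in diameter, 40 mm high, easily tipped; must stay. Origin: centre of its underside
- jar: loose small round clear jar with a lid, 42 mm in diameter, 36 mm high; must stay. Origin: centre of its underside
- spool: loose spool of solder wire standing on its flange, 60 mm in diameter, 42 mm high; must stay. Origin: centre of its underside
- screwdriver: loose screwdriver with a black handle, 170 mm long, lying roughly along world y beyond the heatsinks; must stay. Origin: on its underside near mid-length; x runs along it towards the tip
- transformer: loose small transformer, a block 40 (x) x 34 (y) x 30 mm high, standing on the far side of the tray from its mouth; must stay. Origin: centre of its underside

How it is judged:
By the outcome, as a careful person would: the job done as asked, in the order asked, and still so for the second after the job is handed in, with the robot touching nothing.
It also fails if it takes over 72 s, if anything falls off the work surface, if the arm or the gripper's body presses on something with over 40 N, if the wrist force passes 120 N, or if a joint passes its speed limit or range.

### The arm

A 6-joint arm with a two-finger parallel gripper is mounted at the origin on the work surface. World frame = base frame: x ahead of the robot, y to its left, z up, the work surface at z = 0. Lengths are in m, angles in degrees, forces in N, time in s.
With the tool pointing down it reaches from about 0.375 to 0.9 m from the base axis. Payload 3.1 kg.
Tool frame: the origin (TCP) lies on the centre line of the jaws, within the pads' length; the fingertips stand 8 mm ahead of it and the grasp point (between the pads) lies 11 mm behind it; y points along the fingers, x is the direction in which the jaws open and shut, and the axes are right-handed (so a half turn about y gives the same grasp; the last joint's range is limited). The gripper opens to 87 mm and grips with 3 to 60 N. Pads are 19 mm wide; open, the fingers measure 117 mm over their backs; the gripper's body (75 mm by 190 mm) begins 51 mm behind the grasp point.
Start: joints at [-78.295, 30.224, 82.088, -0, 67.689, -10.227], TCP at [0.233, -0.58, 0.231] pointing down, gripper open.
Joint ranges: [-176.69, 176.69], [-43.24, 126.21], [12.49, 139.97], [-82, 262], [0, 151.66], [-163.58, 163.58]. Speed limits (degrees/s): [159.86, 159.86, 180, 180, 180, 180].

### API

Orientations are given as a 3x3 rotation matrix whose columns are the frame's x, y, z axes.
In Python, from rig import read_state, imaging, job, spotter gives the robot as it stands.
- The arm moves only by the tool apply_moves, never from a script. Its argument "steps" is a list of rows, each an object of numbers: "x", "y", "z": the shift along the world's x, y, z in mm; "spin": the turn about the world's z in rad. In form: [{"x": .., "y": .., "z": .., "spin": ..}, ...]. A call has 1 to 12 rows; each row shifts and turns the pose as measured when the row begins; what a row does not reach is not made up. A row lasts 1/10 s, in which the tool goes at most 50 mm and 8.59 degrees, less where a joint would pass 70% of its speed; a pose out of reach is approached as far as the arm can. A call is refused whole if a number of a shift passes 50 or a number of a turn 0.15, either way. A call with a gripper value outside its range is refused whole. "grip" is the finger opening in mm, from 0 to 87, set as the call begins (left out, the last holds). The fingers move at their own pace and stop on an object; the grip force is fixed at half the most. Time passes only in rows, so rows that do not move let the fingers close. It gives the time, the measured TCP pose, the force and the opening at its end, in the units of the state.
- read_state(): the state, without advancing time (a new reading comes with each control period).
- imaging.capture(name): name is "scene" or "top" or "wrist"; returns the picture (480x640x3 uint8, red, green, blue); there is no depth.
- imaging.camera_params(name): a dict with "fov_y" (degrees; the focal length in pixels is half the picture's height over the tangent of half this angle, whatever the lens; pixels are square), "cx", "cy" (the principal point, pixels), "R" (3x3) and "t" (3): a world point X has camera coordinates R X + t. Camera axes: x right, y down, z forward; pixel columns grow to the right and rows downward; lengths in m; the calibration is good to about 2 mm. A picture is of the moment at which its call begins: read the wrist's pose just before it. camera_params takes no time and is no camera call; for the wrist camera it gives the pose at the moment of the call.
- job.hand_in(): hands the job in, once; it reports no verdict.
Trained networks look in the newest picture that a camera, given by its name, has taken for a name from the list of things; names that differ only in an ending like _2 or _b are one class to them, and where a whole thing is asked for, a point or a joint stands for the part that bears it (a point fixed in the world has none). Each returns a list of dicts, best first, with "score" (0 to 1); they miss things now and then, are a little off and sometimes report something else, mostly with a low value. They report only what shows in the picture. A call takes as long as a camera call.
- spotter.cut_out(name, camera): "mask" (480x640 bool, what is visible of it) and "rect" ([left, top, width, height] in pixels, round what is visible of it).
The state is a dict: "time_s": time; "joint_positions": joint angles; "qvel": joint speeds; "tau": joint torques, N m; "position": TCP position; "tcp_rot": TCP orientation; "force": force on the tool from outside, world axes, zero at the start; "moment": the same for the moment, N m; "opening": opening from 0.0 (shut) to 1.0 (fully open).
Only numpy, scipy, OpenCV 4.12 (cv2) and the standard library are available. Lean on these libraries where they do the work, as an engineer would, in place of code of your own. Each camera call takes 0.05 s, during which the arm holds its last target.

## Working session

There is one attempt and no reset: what is moved stays moved. The work goes in short steps, Python scripts to look and compute and a tool call to move; the robot and the scene stay as the last step left them, time stands still between calls to the robot, and variables do not carry over. Pictures are saved under pics/ and viewed, and the job is handed in when it is done.

Besides the shell and the picture viewer there is one more tool, called after "Emit:" in YAML: its name, and indented under it one key for each argument. apply_moves: Moves the arm, as the interface text tells. Its arguments: {"type":"object","properties":{"steps":{"type":"array"},"grip":{"type":"number"}},"required":["steps"]}

```bash
mkdir -p pics; ls; python3 - <<'E'
from rig import read_state, imaging
import cv2
s=read_state();print(s['time_s'],s['position'],s['tcp_rot'],s['force'])
for n in("scene","top"):
    im=imaging.capture(n);cv2.imwrite(f"pics/{n}0.png",im[:,:,::-1]);print(imaging.camera_params(n))
E
```

```text
pics
0.0 [ 0.23331643 -0.57905536  0.22959012] [[ 3.73538827e-01 -4.47579556e-04  9.27614437e-01]
 [-9.27612227e-01  2.05529290e-03  3.73538929e-01]
 [-2.07370776e-03 -9.99997788e-01  3.52551432e-04]] [ 0.12391246 -0.0039015   0.10486093]
{'fov_y': 51.014735398829544, 'cx': 327.0854271824844, 'cy': 249.1387550872763, 'R': array([[ 5.81956771e-02,  9.98304866e-01,  8.10897041e-04],
       [ 5.60045260e-01, -3.19751184e-02, -8.27844731e-01],
       [-8.26415494e-01,  4.86311237e-02, -5.60956722e-01]]), 't': array([-0.03212446, -0.28735876,  1.45179918])}
{'fov_y': 53.50838942660998, 'cx': 314.9315226044691, 'cy': 243.9256371836392, 'R': array([[-0.01080801, -0.99933165,  0.03492043],
       [-0.9977146 ,  0.00844793, -0.06703888],
       [ 0.06669906, -0.03556518, -0.99713908]]), 't': array([-0.00947605,  0.5713742 ,  0.90280295])}
```

View pics/top0.png

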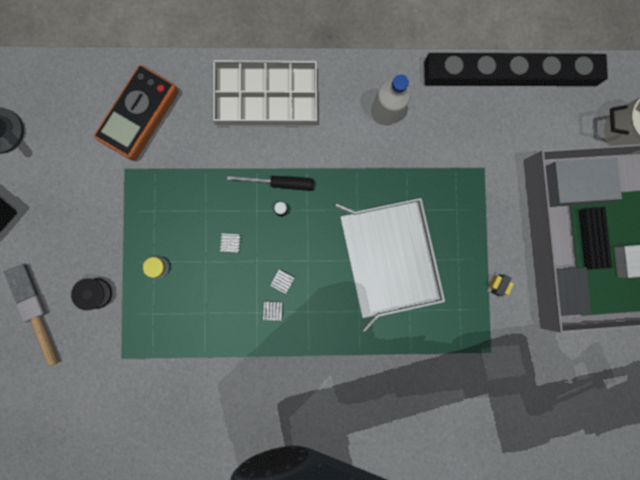

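View pics/scene0.png

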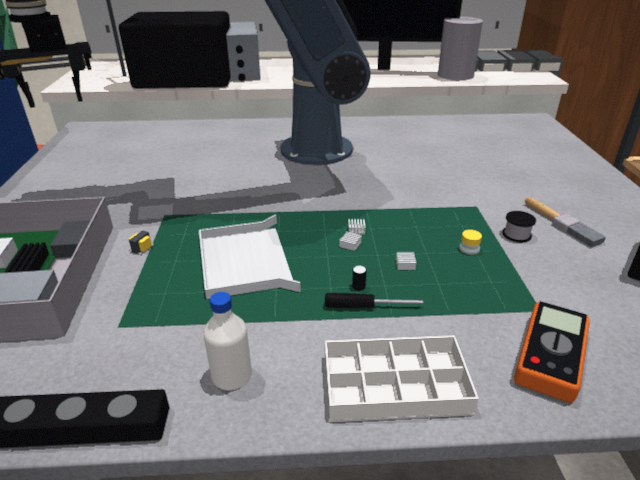

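```bash
cat > h.py <<'E'
from rig import read_state, imaging, spotter
import cv2, numpy as np
def ray(cam,uv,z):
    p=imaging.camera_params(cam); f=240/np.tan(np.radians(p['fov_y']/2))
    R=np.array(p['R']);t=np.array(p['t'])
    d=R.T@np.array([(uv[0]-p['cx'])/f,(uv[1]-p['cy'])/f,1]); c=-R.T@t
    return c+d*(z-c[2])/d[2]
def proj(cam,X):
    p=imaging.camera_params(cam); f=240/np.tan(np.radians(p['fov_y']/2))
    c=np.array(p['R'])@np.array(X)+np.array(p['t']); return np.array([f*c[0]/c[2]+p['cx'],f*c[1]/c[2]+p['cy']])
E
python3 - <<'E'
from h import *
im=imaging.capture("top")
cv2.imwrite("pics/crop0.png",cv2.resize(im[160:340,200:460],None,fx=3,fy=3,interpolation=cv2.INTER_CUBIC)[:,:,::-1])
for n,z in(("heatsink0",.018),("capacitor",.04),("tray",.0),("screwdriver",.01),("jar",.036)):
    for d in spotter.cut_out(n,"top")[:5]:
        m=d['mask'].astype(np.uint8);c,_=cv2.findContours(m,cv2.RETR_EXTERNAL,cv2.CHAIN_APPROX_NONE)
        c=max(c,key=cv2.contourArea);W=np.array([ray("top",q[0],z)[:2]*1000 for q in c],np.float32)
        print(n,round(d['score'],2),d['rect'],cv2.minAreaRect(W))
E
```

```text
heatsink0 0.7 [218.6, 233.2, 22.3, 16.5] ((575.9531860351562, 149.77687072753906), (35.034542083740234, 34.03501510620117), 85.26197814941406)
heatsink0 0.6 [262.0, 302.5, 17.9, 18.0] ((445.19903564453125, 69.52758026123047), (36.420433044433594, 38.06945037841797), 89.2797622680664)
heatsink0 0.53 [273.3, 268.6, 23.7, 22.8] ((500.7728271484375, 49.93946838378906), (32.75156021118164, 34.27537155151367), 62.87919616699219)
capacitor 0.63 [272.9, 201.2, 14.0, 13.6] ((638.7930908203125, 51.35340881347656), (22.741960525512695, 26.777177810668945), 89.69718933105469)
tray 0.89 [335.8, 197.4, 107.9, 133.1] ((545.6000366210938, -166.19351196289062), (252.7208251953125, 172.10943603515625), 11.99589729309082)
tray 0.74 [229.8, 174.8, 86.2, 15.9] ((700.2120361328125, 71.21449279785156), (169.3890380859375, 29.36081886291504), 84.49319458007812)
screwdriver 0.88 [227.0, 175.2, 86.8, 16.0] ((698.1456298828125, 70.6336669921875), (167.2429656982422, 26.157503128051758), 84.931884765625)
jar 0.81 [145.7, 258.6, 21.7, 23.0] ((529.360595703125, 285.04425048828125), (46.46001052856445, 37.45252990722656), 89.45939636230469)
```

View pics/crop0.png

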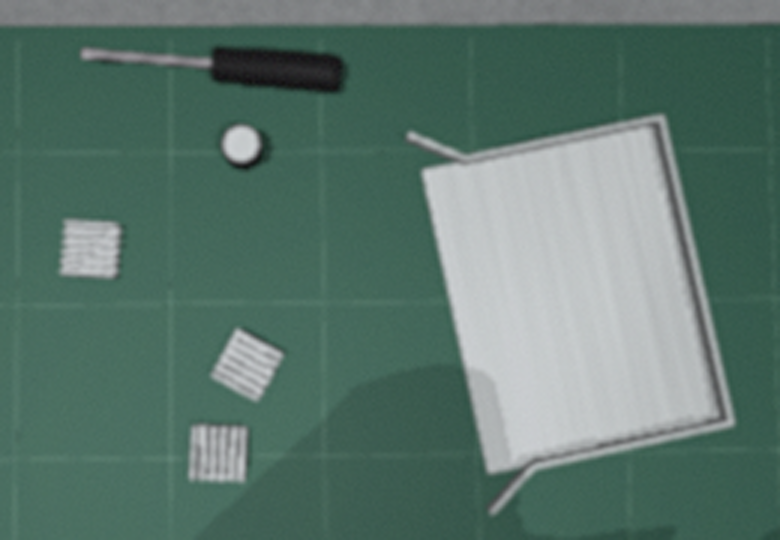

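```bash
python3 - <<'E'
from h import *
P=lambda a,z:ray("top",(200+a[0]/3,160+a[1]/3),z)[:2]*1000
a,b=P((664,118),.022),P((732,423),.022)
print(a,b,np.hypot(*(a-b)))
y=(a-b)/np.hypot(*(a-b)); x=np.array([y[1],-y[0]])
c=(a+b)/2-66.5*x; print("tray",c,x,y, P((422,170),0),P((487,473),0),P((465,158),.022),P((530,468),.022))
for n,q in(("A",(576,150)),("B",(445,69.5)),("C",(501,50)),("cap",(639,51))):print(n,(q-c)@x,(q-c)@y)
for q in((238,328),(284,353),(260,400),(211,377)):print(P(q,.018))
E
```

```text
[ 656.86565886 -224.40927309] [ 458.32737881 -263.48246866] 202.34664133020442
tray [ 544.7553494  -178.69746578] [ 0.19310029 -0.98117902] [0.98117902 0.19310029] [626.45933681 -67.48426317] [ 426.60307054 -107.2636949 ] [631.37424413 -93.55770037] [ 431.34345293 -132.02678999]
A -316.47770750835343 94.12817246910774
B -262.7889343555596 -49.95085319857176
C -232.84232702364235 1.2297164476129012
cap -207.17566572253605 136.82552205255885
[522.83672128  54.1673339 ]
[506.4883403   24.76147636]
[476.61412352  40.36591385]
[491.66069563  71.61403671]
```

Emit:
apply_moves:
  steps:
    - {"x": 18, "y": 46, "z": 0, "spin": 0.12}
    - {"x": 18, "y": 46, "z": 0, "spin": 0.12}
    - {"x": 18, "y": 46, "z": 0, "spin": 0.12}
    - {"x": 18, "y": 46, "z": 0, "spin": 0.12}
    - {"x": 18, "y": 46, "z": 0, "spin": 0.12}
    - {"x": 18, "y": 46, "z": 0, "spin": 0.12}
    - {"x": 18, "y": 46, "z": 0, "spin": 0.12}
    - {"x": 18, "y": 46, "z": 0, "spin": 0.12}
    - {"x": 18, "y": 46, "z": 0, "spin": 0.12}
    - {"x": 18, "y": 46, "z": 0, "spin": 0.1}
    - {"x": 18, "y": 46, "z": 0, "spin": 0}
    - {"x": 18, "y": 46, "z": 0, "spin": 0}
  grip: 8

```text
time_s: 1.6
position: [0.4493, -0.0254, 0.2328]
tcp_rot: [[0.999, 0.016, -0.028], [0.028, -0.006, 1.0], [0.016, -1.0, -0.006]]
force: [0.6, -0.6, -0.3]
opening: 0.104
```

Emit:
apply_moves:
  steps:
    - {"x": 17, "y": 43, "z": 0, "spin": -0.02}
    - {"x": 17, "y": 43, "z": 0, "spin": 0}
    - {"x": 17, "y": 43, "z": 0, "spin": 0}
    - {"x": 0, "y": 0, "z": -50, "spin": 0}
    - {"x": 0, "y": 0, "z": -50, "spin": 0}
    - {"x": 0, "y": 0, "z": -50, "spin": 0}
    - {"x": 0, "y": 0, "z": 0, "spin": 0}

```text
time_s: 2.3
position: [0.5084, 0.1184, 0.0819]
tcp_rot: [[0.999, 0.034, -0.02], [0.02, -0.005, 1.0], [0.034, -0.999, -0.005]]
force: [-1.6, 0.2, 0.4]
opening: 0.091
```

Emit:
apply_moves:
  steps:
    - {"x": -4, "y": -4, "z": -25, "spin": 0}
    - {"x": -3, "y": -4, "z": -25, "spin": -0.02}
    - {"x": 0, "y": 0, "z": -14, "spin": 0}
    - {"x": 0, "y": 0, "z": 0, "spin": 0}

```text
time_s: 2.7
position: [0.507, 0.11, 0.0229]
tcp_rot: [[0.999, 0.045, 0.001], [-0.001, -0.005, 1.0], [0.045, -0.999, -0.005]]
force: [-0.7, 0.4, 0.0]
opening: 0.092
```

```bash
cat > snap.py <<'E'
import sys
from h import *
s=read_state();print(s['time_s'],s['position'],s['tcp_rot'],s['force'],s['opening'])
im=imaging.capture("top")
cv2.imwrite(f"pics/{sys.argv[1]}.png",cv2.resize(im[160:340,200:460],None,fx=3,fy=3,interpolation=cv2.INTER_CUBIC)[:,:,::-1])
im=imaging.capture("scene")
cv2.imwrite(f"pics/{sys.argv[1]}s.png",cv2.resize(im[190:330,180:460],None,fx=2.8,fy=2.8,interpolation=cv2.INTER_CUBIC)[:,:,::-1])
E
python3 snap.py a1
```

```text
2.7 [0.50703601 0.1100363  0.02286687] [[ 9.99000865e-01  4.46844152e-02  7.57608685e-04]
 [-5.20581128e-04 -5.31587757e-03  9.99985735e-01]
 [ 4.46878051e-02 -9.98987009e-01 -5.28730443e-03]] [-0.68524614  0.4130557   0.0050941 ] 0.09210798003759936
```

View pics/a1.png

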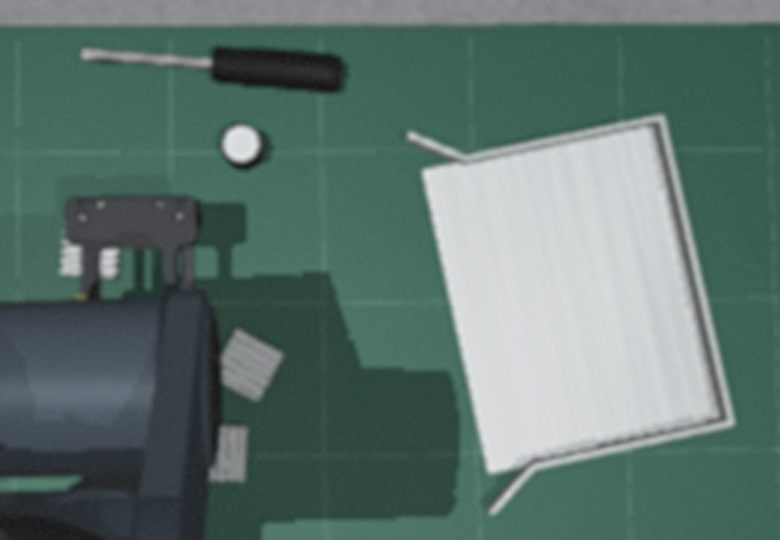

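View pics/a1s.png

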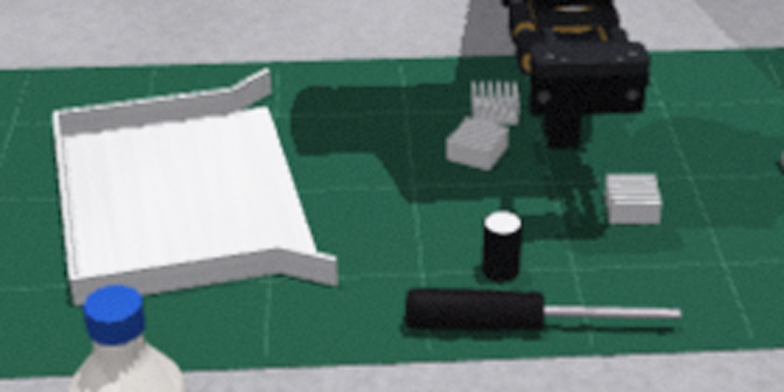

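Emit:
apply_moves:
  steps:
    - {"x": -7, "y": 0, "z": -9, "spin": 0}
    - {"x": -2, "y": -8, "z": 0, "spin": 0}
    - {"x": 0, "y": -10, "z": 0, "spin": 0}
    - {"x": 0, "y": -10, "z": 0, "spin": 0}
    - {"x": 0, "y": -10, "z": 0, "spin": 0}
    - {"x": 0, "y": -10, "z": 0, "spin": 0}
    - {"x": 0, "y": -10, "z": 0, "spin": 0}
    - {"x": 0, "y": -10, "z": 0, "spin": 0}
    - {"x": 0, "y": -10, "z": 0, "spin": 0}

```text
time_s: 3.7
position: [0.5065, 0.0252, 0.0244]
tcp_rot: [[0.998, 0.067, 0.001], [-0.0, -0.006, 1.0], [0.067, -0.998, -0.006]]
force: [-0.3, 0.5, 0.4]
opening: 0.091
```

```bash
python3 snap.py a2
```

```text
3.7 [0.50649714 0.02520441 0.02438482] [[ 9.97781304e-01  6.65739680e-02  6.13533696e-04]
 [-2.21265448e-04 -5.89943019e-03  9.99982574e-01]
 [ 6.65764274e-02 -9.97764052e-01 -5.87161063e-03]] [-0.34786679  0.46881416  0.39545003] 0.09129182210639697
```

View pics/a2.png

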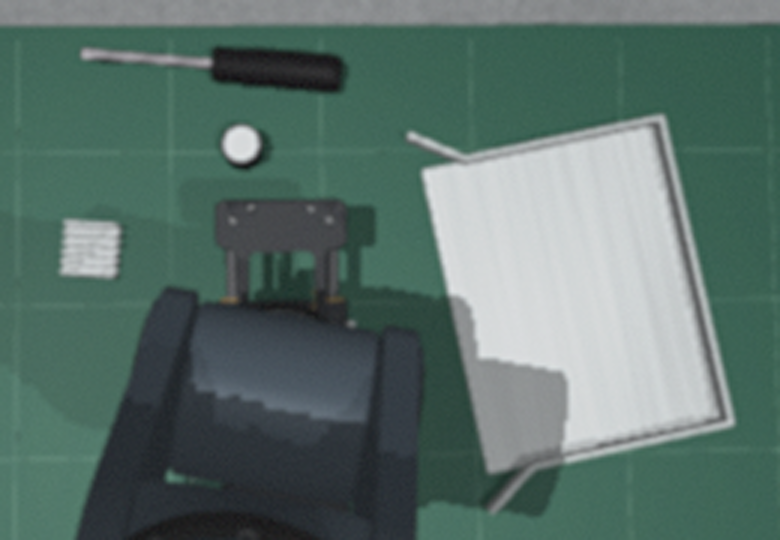

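View pics/a2s.png

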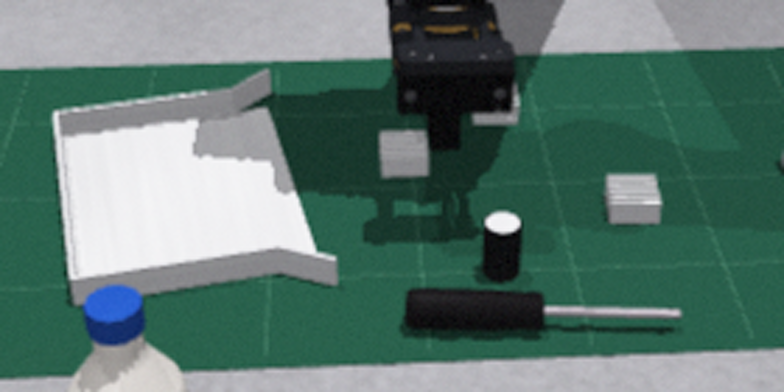

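Emit:
apply_moves:
  steps:
    - {"x": -3, "y": 6, "z": 0, "spin": 0}
    - {"x": -2, "y": 1, "z": -10, "spin": 0}
    - {"x": -1, "y": 0, "z": -2, "spin": 0.0}

```text
time_s: 4.1
position: [0.5004, 0.0324, 0.0117]
tcp_rot: [[0.998, 0.067, 0.003], [-0.002, -0.006, 1.0], [0.067, -0.998, -0.006]]
force: [-0.3, -0.5, 0.4]
opening: 0.093
```

Emit:
apply_moves:
  steps:
    - {"x": 0, "y": -12, "z": 0, "spin": 0.0}
    - {"x": 1, "y": -15, "z": -1, "spin": 0.03}
    - {"x": 1, "y": -15, "z": -1, "spin": 0.04}
    - {"x": 2, "y": -15, "z": -1, "spin": 0.04}
    - {"x": 3, "y": -15, "z": -1, "spin": 0.04}
    - {"x": 3, "y": -15, "z": -1, "spin": 0.04}

```text
time_s: 4.7
position: [0.502, -0.0475, 0.0087]
tcp_rot: [[0.979, 0.051, -0.195], [0.194, 0.019, 0.981], [0.054, -0.999, 0.009]]
force: [-1.7, 8.8, 12.2]
opening: 0.089
```

Emit:
apply_moves:
  steps:
    - {"x": 3, "y": -10, "z": 5, "spin": 0.0}
    - {"x": 3, "y": -15, "z": -0.5, "spin": 0}
    - {"x": 3, "y": -15, "z": -0.5, "spin": 0}
    - {"x": 3, "y": -15, "z": -0.5, "spin": 0}

```text
time_s: 5.1
position: [0.5142, -0.1065, 0.0126]
tcp_rot: [[0.979, 0.051, -0.196], [0.196, 0.019, 0.98], [0.054, -0.999, 0.009]]
force: [-0.0, 0.2, -0.2]
opening: 0.093
```

```bash
python3 snap.py a3
```

```text
5.1 [ 0.51416029 -0.10650232  0.01255991] [[ 0.97920397  0.05071586 -0.19643699]
 [ 0.19569196  0.01930887  0.9804753 ]
 [ 0.05351863 -0.99852645  0.00898263]] [-0.01696831  0.15004244 -0.24438202] 0.09284821251816493
```

View pics/a3.png

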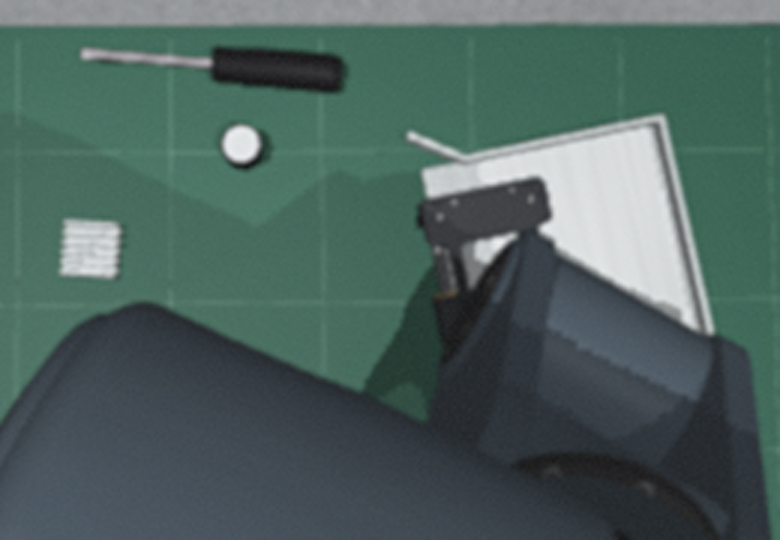

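View pics/a3s.png

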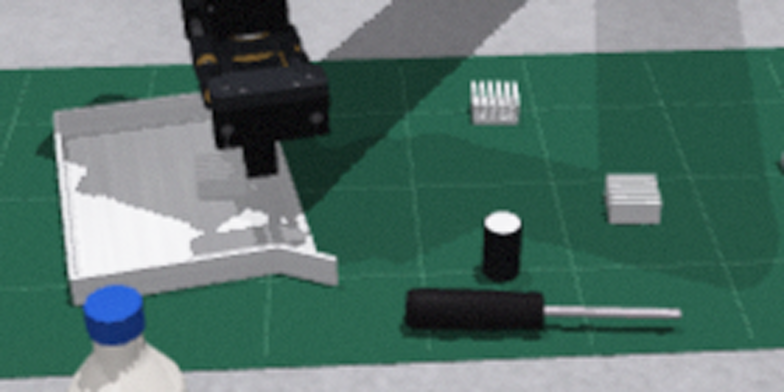

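Emit:
apply_moves:
  steps:
    - {"x": 3, "y": -13, "z": 0, "spin": 0.0}
    - {"x": 3, "y": -14, "z": 0, "spin": 0}
    - {"x": 3, "y": -14, "z": 0, "spin": 0}
    - {"x": 3, "y": -14, "z": -0.5, "spin": 0}
    - {"x": 2, "y": -10, "z": 0, "spin": 0}
    - {"x": 0, "y": 0, "z": 0, "spin": 0}
    - {"x": -2, "y": 10, "z": 2, "spin": 0}
    - {"x": -2, "y": 10, "z": 20, "spin": 0}
    - {"x": 0, "y": 20, "z": 45, "spin": 0}
    - {"x": 0, "y": 45, "z": 20, "spin": 0}
    - {"x": 0, "y": 45, "z": 0, "spin": 0}
    - {"x": 0, "y": 45, "z": 0, "spin": 0}

```text
time_s: 6.4
position: [0.5238, 0.0003, 0.1009]
tcp_rot: [[0.982, 0.052, -0.184], [0.183, 0.02, 0.983], [0.055, -0.998, 0.01]]
force: [0.6, -0.4, -0.1]
opening: 0.095
```

```bash
python3 snap.py a4; python3 -c "
from rig import *
print(read_state()['joint_positions'])"
```

```text
6.4 [5.23789745e-01 3.40953703e-04 1.00934099e-01] [[ 0.98153546  0.05207838 -0.18405428]
 [ 0.18324505  0.01994986  0.98286482]
 [ 0.05485787 -0.99844371  0.01003839]] [ 0.58223008 -0.40392391 -0.06366941] 0.09549963562931012
[-12.87418854  33.13630598 105.44655903   2.94839551  39.08756743
 -26.16766414]
```

View pics/a4.png

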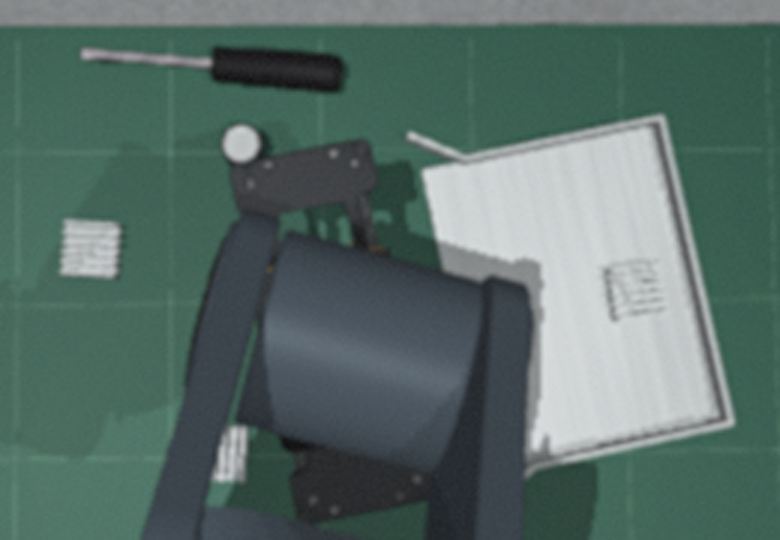

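View pics/a4s.png

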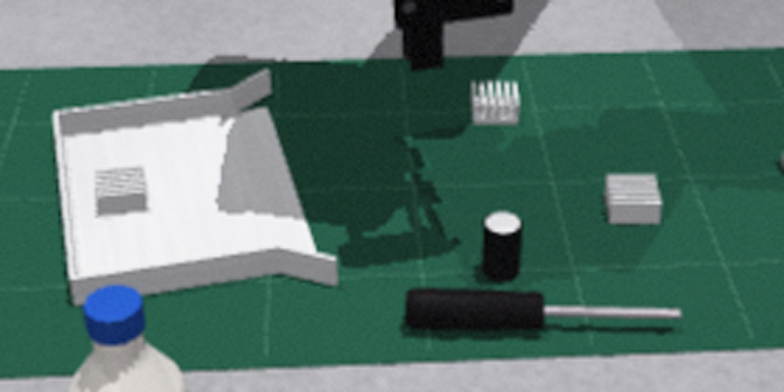

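Emit:
apply_moves:
  steps:
    - {"x": -30, "y": 40, "z": 0, "spin": 0}
    - {"x": -30, "y": 40, "z": 0, "spin": 0}
    - {"x": -29, "y": 35, "z": 0, "spin": 0}
    - {"x": 0, "y": 0, "z": -30, "spin": 0}
    - {"x": 0, "y": 0, "z": -30, "spin": 0}
    - {"x": 0, "y": 0, "z": 0, "spin": 0}

```text
time_s: 7.1
position: [0.4299, 0.121, 0.0413]
tcp_rot: [[0.978, 0.051, -0.201], [0.2, 0.021, 0.979], [0.054, -0.998, 0.011]]
force: [-0.4, 0.8, 0.9]
opening: 0.091
```

Emit:
apply_moves:
  steps:
    - {"x": 2, "y": 0, "z": -20, "spin": 0}
    - {"x": 2, "y": -2, "z": -7, "spin": 0}
    - {"x": 0, "y": -2, "z": 0, "spin": 0}
    - {"x": 0, "y": 0, "z": 0, "spin": 0}

```text
time_s: 7.5
position: [0.4345, 0.1166, 0.0161]
tcp_rot: [[0.978, 0.052, -0.202], [0.201, 0.021, 0.979], [0.055, -0.998, 0.01]]
force: [-0.9, -0.2, 0.2]
opening: 0.09
```

```bash
python3 snap.py b1
```

```text
7.5 [0.4344963  0.11656366 0.01609042] [[ 0.97809379  0.05202002 -0.20156008]
 [ 0.20069485  0.0214065   0.9794199 ]
 [ 0.05526414 -0.99841659  0.01049741]] [-0.91089024 -0.16867312  0.21330096] 0.08963853374668886
```

View pics/b1s.png

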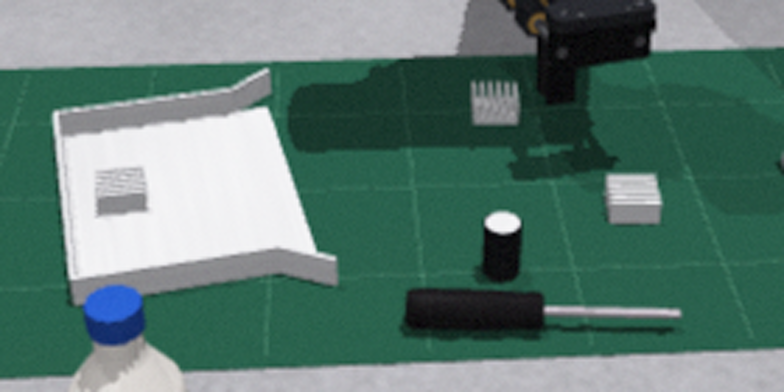

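View pics/b1.png

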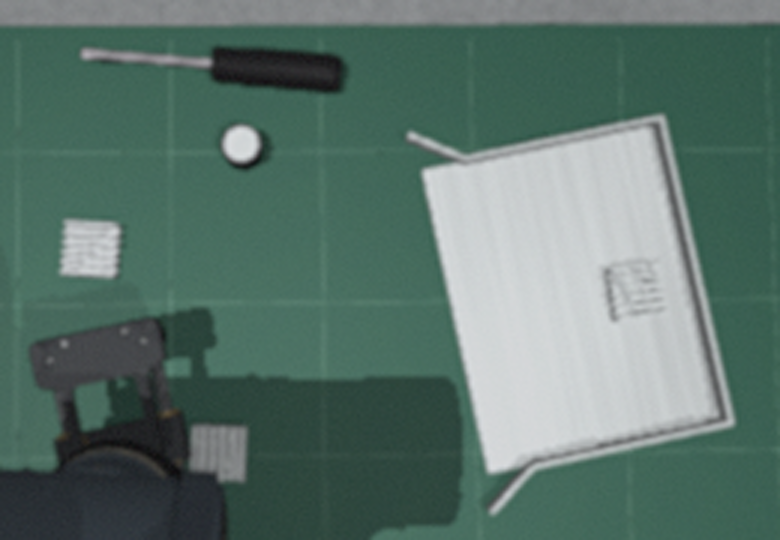

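Emit:
apply_moves:
  steps:
    - {"x": 2, "y": -10, "z": -3, "spin": 0}
    - {"x": 3, "y": -15, "z": -0.5, "spin": 0}
    - {"x": 3, "y": -15, "z": -0.5, "spin": 0}
    - {"x": 3, "y": -15, "z": -0.5, "spin": 0}
    - {"x": 3, "y": -15, "z": -0.5, "spin": 0}

```text
time_s: 8.1
position: [0.4503, 0.0435, 0.0136]
tcp_rot: [[0.977, 0.058, -0.205], [0.205, 0.021, 0.979], [0.061, -0.998, 0.009]]
force: [0.1, 0.6, 0.2]
opening: 0.092
```

Emit:
apply_moves:
  steps:
    - {"x": 3, "y": -15, "z": -0.5, "spin": 0}
    - {"x": 3, "y": -15, "z": -0.5, "spin": 0}
    - {"x": 3, "y": -15, "z": -0.5, "spin": 0}
    - {"x": 3, "y": -15, "z": -0.5, "spin": 0}
    - {"x": 3, "y": -15, "z": -0.5, "spin": 0}

```text
time_s: 8.6
position: [0.4666, -0.0383, 0.0127]
tcp_rot: [[0.977, 0.062, -0.203], [0.202, 0.02, 0.979], [0.064, -0.998, 0.007]]
force: [0.8, 1.1, -0.4]
opening: 0.094
```

```bash
python3 snap.py b2
```

```text
8.6 [ 0.46662513 -0.03826368  0.01274549] [[ 0.97717254  0.06156289 -0.20333184]
 [ 0.20246165  0.02012365  0.97908341]
 [ 0.06436698 -0.99790032  0.00720016]] [ 0.78578219  1.10550897 -0.35416842] 0.09429439305685194
```

View pics/b2s.png

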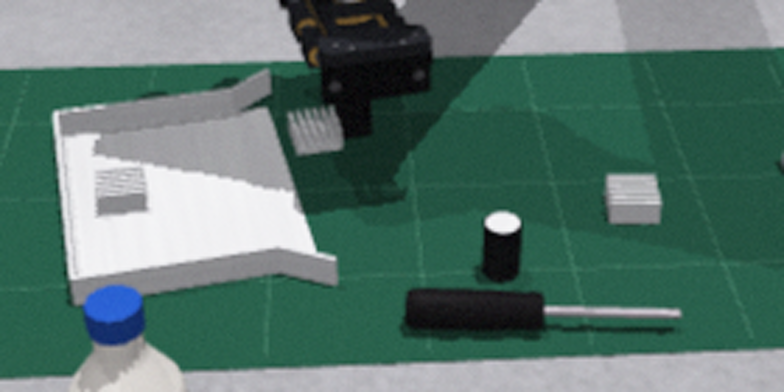

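Emit:
apply_moves:
  steps:
    - {"x": 3, "y": -15, "z": -0.5, "spin": 0}
    - {"x": 3, "y": -15, "z": -0.3, "spin": 0}
    - {"x": 3, "y": -15, "z": -0.3, "spin": 0}
    - {"x": 3, "y": -15, "z": -0.3, "spin": 0}
    - {"x": 3, "y": -15, "z": -0.3, "spin": 0}
    - {"x": 3, "y": -15, "z": -0.3, "spin": 0}

```text
time_s: 9.3
position: [0.4842, -0.1322, 0.0113]
tcp_rot: [[0.977, 0.06, -0.203], [0.202, 0.021, 0.979], [0.063, -0.998, 0.009]]
force: [0.3, 0.3, 0.8]
opening: 0.092
```

Emit:
apply_moves:
  steps:
    - {"x": 3, "y": -14, "z": 1, "spin": 0}
    - {"x": 3, "y": -14, "z": 0, "spin": 0}
    - {"x": 2, "y": -10, "z": 0, "spin": 0}
    - {"x": 0, "y": 0, "z": 0, "spin": 0}
    - {"x": -2, "y": 10, "z": 2, "spin": 0}
    - {"x": -2, "y": 10, "z": 20, "spin": 0}
    - {"x": 0, "y": 25, "z": 45, "spin": 0}
    - {"x": 10, "y": 45, "z": 15, "spin": 0}
    - {"x": 15, "y": 45, "z": 0, "spin": 0}
    - {"x": 15, "y": 45, "z": 0, "spin": 0}
    - {"x": 15, "y": 45, "z": 0, "spin": 0}
    - {"x": 15, "y": 45, "z": 0, "spin": 0}

```text
time_s: 10.5
position: [0.5533, 0.105, 0.0962]
tcp_rot: [[0.98, 0.056, -0.193], [0.192, 0.023, 0.981], [0.059, -0.998, 0.012]]
force: [0.4, -1.0, 0.8]
opening: 0.093
```

```bash
python3 snap.py b3
```

```text
10.5 [0.55329204 0.10496302 0.09624285] [[ 0.97968697  0.05553246 -0.1926904 ]
 [ 0.19166897  0.02321754  0.98118497]
 [ 0.05896142 -0.9981869   0.01210207]] [ 0.43183203 -1.03747727  0.81601191] 0.09256094887641853
```

View pics/b3.png

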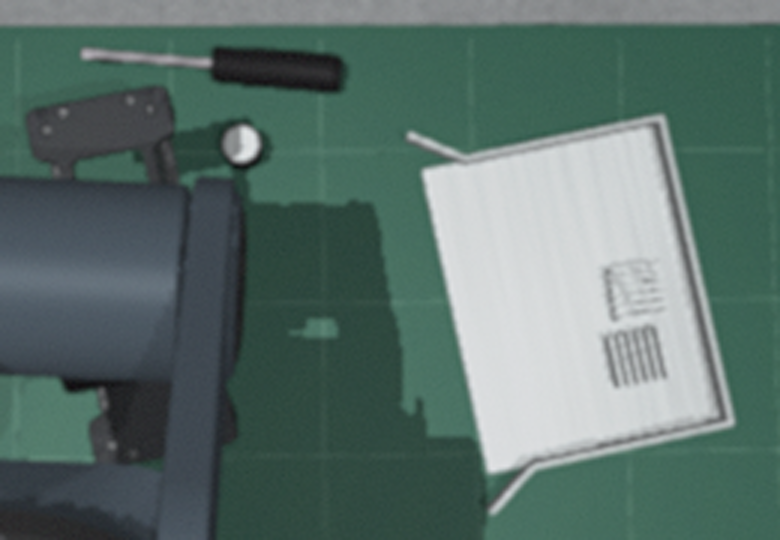

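View pics/b3s.png

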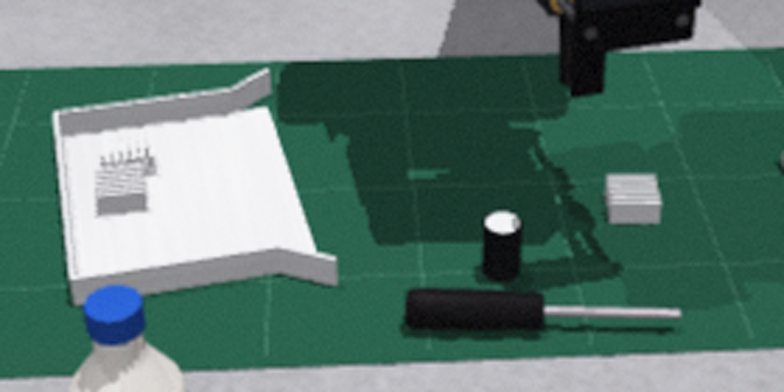

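Emit:
apply_moves:
  steps:
    - {"x": 6, "y": 35, "z": 0, "spin": -0.06}
    - {"x": 6, "y": 35, "z": 0, "spin": -0.06}
    - {"x": 5, "y": 25, "z": 0, "spin": 0}
    - {"x": 0, "y": 0, "z": 0, "spin": 0}
    - {"x": 0, "y": 0, "z": -30, "spin": 0}
    - {"x": 0, "y": 0, "z": -30, "spin": 0}
    - {"x": 0, "y": 0, "z": 0, "spin": 0}

```text
time_s: 11.3
position: [0.5613, 0.2091, 0.0347]
tcp_rot: [[0.995, 0.051, -0.086], [0.086, 0.015, 0.996], [0.052, -0.999, 0.011]]
force: [-1.1, -0.5, 0.0]
opening: 0.09
```

Emit:
apply_moves:
  steps:
    - {"x": 6, "y": 0, "z": -12, "spin": 0}
    - {"x": 4, "y": 0, "z": -8, "spin": -0.02}
    - {"x": 0, "y": 0, "z": 0, "spin": 0}

```text
time_s: 11.6
position: [0.5717, 0.2072, 0.0149]
tcp_rot: [[0.997, 0.051, -0.063], [0.063, 0.014, 0.998], [0.052, -0.999, 0.011]]
force: [-0.4, 0.6, 0.2]
opening: 0.089
```

```bash
python3 snap.py c1
```

```text
11.6 [0.57170645 0.20716739 0.01494384] [[ 0.99669404  0.05112161 -0.06314722]
 [ 0.06251476  0.01387911  0.99794753]
 [ 0.05189312 -0.99859599  0.01063737]] [-0.3743251   0.64723573  0.21076491] 0.08857857975565656
```

View pics/c1s.png

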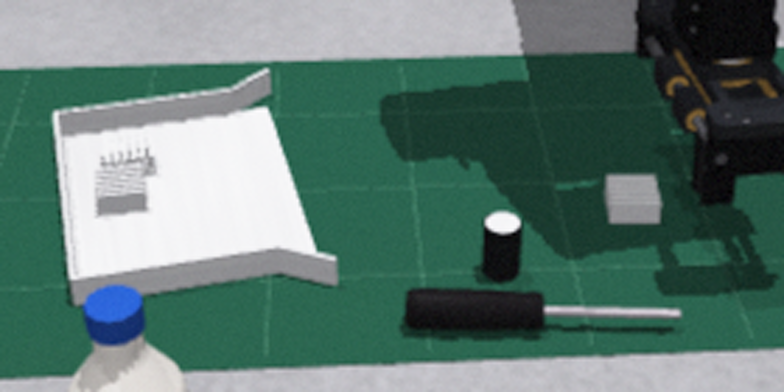

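View pics/c1.png

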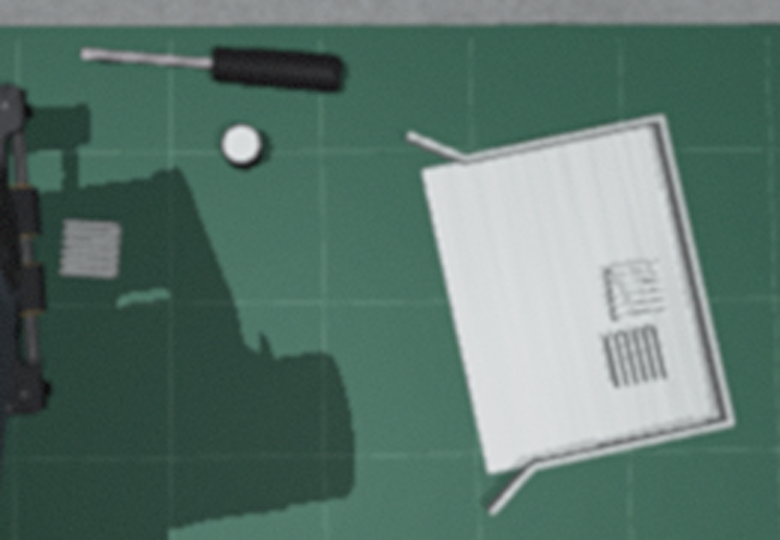

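Emit:
apply_moves:
  steps:
    - {"x": 0.5, "y": -10, "z": -1, "spin": 0}
    - {"x": 0.5, "y": -15, "z": -0.5, "spin": 0}
    - {"x": 0.5, "y": -15, "z": -0.5, "spin": 0}
    - {"x": 0.5, "y": -15, "z": -0.5, "spin": 0}
    - {"x": 0.5, "y": -15, "z": -0.5, "spin": 0}

```text
time_s: 12.2
position: [0.5755, 0.1333, 0.0155]
tcp_rot: [[0.996, 0.057, -0.067], [0.066, 0.014, 0.998], [0.058, -0.998, 0.011]]
force: [0.1, 0.2, 0.4]
opening: 0.089
```

Emit:
apply_moves:
  steps:
    - {"x": 0.5, "y": -15, "z": -1.5, "spin": 0}
    - {"x": 0.5, "y": -15, "z": -1, "spin": 0}
    - {"x": 0.5, "y": -15, "z": -1, "spin": 0}
    - {"x": 0.5, "y": -15, "z": -1, "spin": 0}
    - {"x": 0.5, "y": -15, "z": -1, "spin": 0}

```text
time_s: 12.7
position: [0.5784, 0.0489, 0.0125]
tcp_rot: [[0.996, 0.061, -0.064], [0.063, 0.013, 0.998], [0.061, -0.998, 0.009]]
force: [-0.4, 0.7, 0.3]
opening: 0.089
```

```bash
python3 snap.py c2
```

```text
12.7 [0.57836825 0.04892428 0.01253868] [[ 0.9961284   0.0605445  -0.06373831]
 [ 0.06304706  0.01326176  0.99792244]
 [ 0.06126399 -0.9980774   0.00939327]] [-0.37691911  0.65064092  0.32932446] 0.08918163907078462
```

View pics/c2s.png

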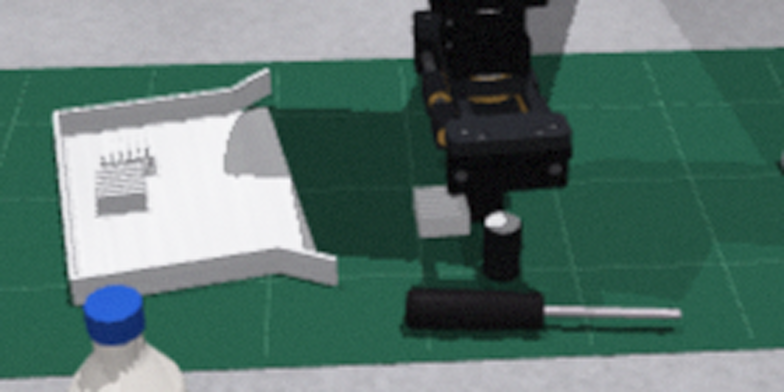

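Emit:
apply_moves:
  steps:
    - {"x": 1, "y": -15, "z": -0.5, "spin": 0.01}
    - {"x": 1, "y": -15, "z": -0.3, "spin": 0.01}
    - {"x": 1, "y": -15, "z": -0.3, "spin": 0.01}
    - {"x": 1, "y": -15, "z": -0.3, "spin": 0.01}
    - {"x": 1, "y": -15, "z": -0.3, "spin": 0.01}
    - {"x": 1, "y": -15, "z": -0.3, "spin": 0.01}

```text
time_s: 13.4
position: [0.5833, -0.0434, 0.0123]
tcp_rot: [[0.99, 0.06, -0.125], [0.124, 0.018, 0.992], [0.062, -0.998, 0.01]]
force: [-0.2, 0.4, 0.4]
opening: 0.095
```

```bash
python3 snap.py c3
```

```text
13.4 [ 0.58328512 -0.04337543  0.01228683] [[ 0.99041232  0.05983084 -0.12451392]
 [ 0.12365906  0.0177988   0.99216513]
 [ 0.06157827 -0.99804984  0.01022952]] [-0.21118322  0.43415666  0.35299731] 0.09460051344851245
```

View pics/c3s.png

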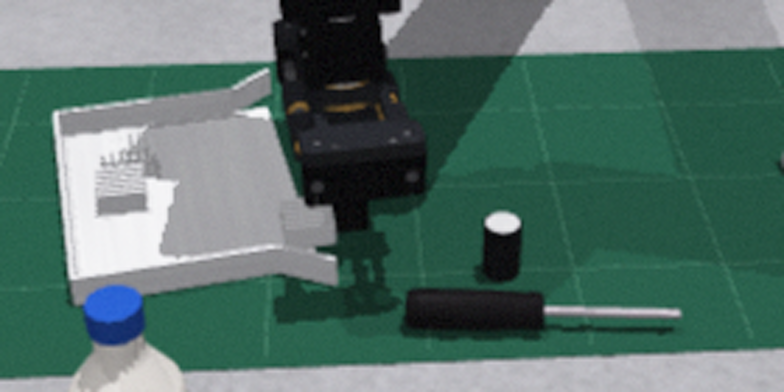

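Emit:
apply_moves:
  steps:
    - {"x": 2, "y": -15, "z": 0, "spin": 0.01}
    - {"x": 2, "y": -15, "z": -0.3, "spin": 0.01}
    - {"x": 2, "y": -15, "z": -0.3, "spin": 0.01}
    - {"x": 2, "y": -15, "z": -0.3, "spin": 0.01}
    - {"x": 2, "y": -15, "z": 0, "spin": 0.01}
    - {"x": 2, "y": -10, "z": 0, "spin": 0}
    - {"x": 0, "y": 0, "z": 0, "spin": 0}

```text
time_s: 14.2
position: [0.5943, -0.1256, 0.0124]
tcp_rot: [[0.983, 0.057, -0.174], [0.173, 0.023, 0.985], [0.06, -0.998, 0.013]]
force: [-0.0, 0.7, -0.5]
opening: 0.092
```

```bash
python3 snap.py c4
```

```text
14.2 [ 0.5943015  -0.12563333  0.01244531] [[ 0.98306746  0.0571496  -0.17410424]
 [ 0.17302407  0.02337214  0.98464025]
 [ 0.06034098 -0.99809201  0.01308813]] [-0.01288222  0.7474505  -0.47003069] 0.09163429083357288
```

View pics/c4s.png

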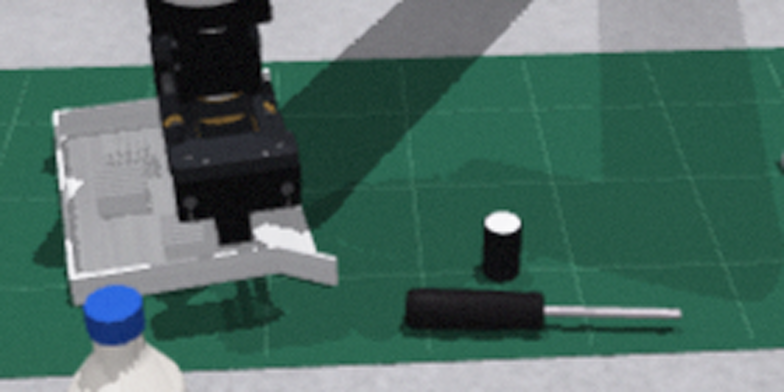

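Emit:
apply_moves:
  steps:
    - {"x": 2, "y": -10, "z": 0, "spin": 0}
    - {"x": 1, "y": -5, "z": 0, "spin": 0}
    - {"x": 0, "y": 0, "z": 0, "spin": 0}
    - {"x": -2, "y": 10, "z": 2, "spin": 0}
    - {"x": -2, "y": 10, "z": 20, "spin": 0}
    - {"x": 0, "y": 10, "z": 45, "spin": 0}
    - {"x": -10, "y": 20, "z": 45, "spin": 0}
    - {"x": -15, "y": 45, "z": 15, "spin": 0}
    - {"x": -15, "y": 45, "z": 0, "spin": 0}
    - {"x": -15, "y": 45, "z": 0, "spin": 0}
    - {"x": -15, "y": 45, "z": 0, "spin": 0}
    - {"x": -15, "y": 45, "z": 0, "spin": 0}

```text
time_s: 15.5
position: [0.5035, 0.1456, 0.1449]
tcp_rot: [[0.984, 0.061, -0.167], [0.165, 0.027, 0.986], [0.064, -0.998, 0.017]]
force: [0.7, 0.3, 0.3]
opening: 0.093
```

Emit:
apply_moves:
  steps:
    - {"x": 0, "y": 45, "z": 0, "spin": 0}
    - {"x": 0, "y": 45, "z": 0, "spin": 0}
    - {"x": 0, "y": 0, "z": 0, "spin": 0}

```text
time_s: 15.8
position: [0.4961, 0.2456, 0.1456]
tcp_rot: [[0.983, 0.057, -0.174], [0.173, 0.029, 0.985], [0.061, -0.998, 0.019]]
force: [-0.7, -0.5, 0.3]
opening: 0.093
```

```bash
python3 snap.py d1; python3 - <<'E'
from h import *
imaging.capture("top"); c=np.array([544.75,-178.7]);x=np.array([.1931,-.9812]);y=np.array([.9812,.1931])
for n,z in(("heatsink0",.018),("capacitor",.04),("screwdriver",.01),("jar",.036)):
    for d in spotter.cut_out(n,"top")[:5]:
        m=d['mask'].astype(np.uint8);k,_=cv2.findContours(m,cv2.RETR_EXTERNAL,cv2.CHAIN_APPROX_NONE)
        k=max(k,key=cv2.contourArea);W=np.array([ray("top",q[0],z)[:2]*1000 for q in k],np.float32)
        T=np.c_[(W-c)@x,(W-c)@y];print(n,round(d['score'],2),cv2.minAreaRect(W)[0],T.min(0),T.max(0))
E
```

```text
15.8 [0.49605273 0.24564428 0.14562038] [[ 0.98305176  0.05697424 -0.17425029]
 [ 0.17281953  0.02918071  0.98452115]
 [ 0.06117709 -0.99794911  0.01883989]] [-0.71349051 -0.46948936  0.34476629] 0.09315487000950626
heatsink0 0.89 (545.1779174804688, -201.96705627441406) [  3.12407024 -23.07938916] [42.84624846 14.86943908]
heatsink0 0.73 (604.5546875, -163.2116241455078) [-22.33245825  43.62241998] [14.69542274 79.42051687]
heatsink0 0.69 (503.2514343261719, -202.0095672607422) [ -5.73968753 -64.14103645] [ 35.40562921 -26.38686087]
capacitor 0.58 (638.7931518554688, 51.35477828979492) [-219.84856753  122.45227075] [-196.04981961  150.57307159]
screwdriver 0.88 (693.7420654296875, 38.407081604003906) [-233.36196817  165.98576093] [-133.4489887   206.86013039]
jar 0.4 (540.7482299804688, 301.80902099609375) [-479.2748364    83.51722825] [-464.88186637   94.20326342]
```

View pics/d1.png

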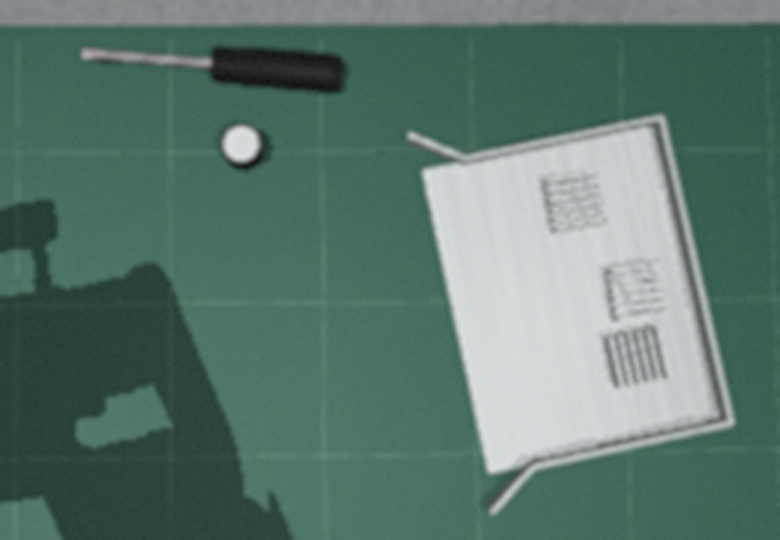

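View pics/d1s.png

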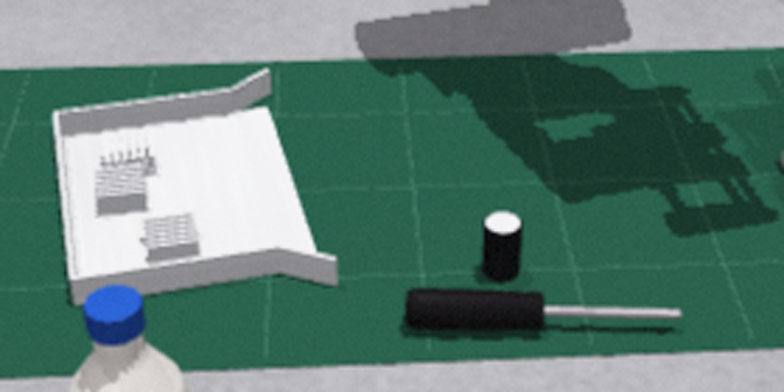

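```bash
python3 -c "
from rig import job
print(job.hand_in())"
```

```text
the job is handed in; nothing more can be done
None
```

I swept all three heatsinks through the tray's mouth one at a time with nearly closed fingertips, and handed the job in at about 16 s of the 72 s allowed.

- **Heatsinks:** the last pictures show all three flat inside the tray. Their measured extents in the tray's frame run from x −22 to +43 mm and y −64 to +79 mm, within the limits of ±65 and ±100 mm.
- **Capacitor and screwdriver:** the capacitor is upright at the position measured at the start, to within a fraction of a millimetre. The screwdriver looks unmoved in the picture. Its final mask was only partial, so that measured centre disagrees (about 32 mm off).
- **Jar, spool and transformer:** the raised arm partly hid the jar in the last top view, so its reading there is unreliable. I didn't check the spool or transformer again. The fingers went near none of the three.
- **Force and drift:** the fingertips brushed the bench once, with about 12 N on the wrist, and I corrected the height straight away. The tool also tilted about 3.5° over the run, which did not affect the pushing. The arm ended about 145 mm above the bench, touching nothing.

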